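# Clear the drilling board

## Robot

A 6-joint arm with a two-finger parallel gripper is mounted at the origin on the work surface. World frame = base frame: x ahead of the robot, y to its left, z up, the work surface at z = 0. Lengths are in mm, angles in rad, forces in N, time in s.
With the tool pointing down it reaches from about 400 to 925 mm from the base axis. Payload 12.5 kg.
Tool frame: the origin (TCP) lies midway between the tips of the shut fingers; the grasp point (between the pads) lies 19 mm behind it; z points along the fingers, y is the line along which they close (so a half turn about z gives the same grasp; the last joint's range is limited). The gripper opens to 95 mm and grips with 3 to 60 N. Pads are 20 mm wide; open, the fingers measure 119 mm over their backs; the gripper's body (75 mm by 180 mm) begins 59 mm behind the grasp point.
Start: joints at [1.155, 0.491, 1.559, -0, 1.092, -0.106], TCP at [190.526, 595.27, 214.661] pointing down, gripper open.
Joint ranges: [-3.1, 3.1], [-0.84, 2.19], [0.05, 2.79], [-1.13, 4.28], [0.06, 2.93], [-2.69, 2.69]. Speed limits (rad/s): [2.22, 2.22, 2.79, 3.14, 3.14, 3.14].

## Interface

Orientations are given as [roll, pitch, yaw] about the fixed x, y, z axes, in that order (R = Rz(yaw) Ry(pitch) Rx(roll)).
In Python, from cell import env gives the robot as it stands.
- The arm moves only by the tool carry_out, never from a script. Its argument "series" is a list of rows, each a list of 4 numbers: the shift along the world's x, y, z normalised to -1 to 1, where 1 is 5 cm, then the turn about the world's z normalised to -1 to 1, where 1 is 6 degrees. In form: [[x, y, z, turn], ...]. A call has exactly 5 rows; each row shifts and turns the commanded pose from where the row before left it; what a row does not reach is not made up. A row lasts 1/10 s, in which the tool goes at most 50 mm and 8.59 degrees, less where a joint would pass 70% of its speed; a pose out of reach is approached as far as the arm can. A call with a number of a shift or a turn outside -1 to 1 is refused whole. A call with a gripper value outside its range is refused whole. "fingers" is the closure, from -1 (fully open) to 1 (shut), set as the call begins (left out, the last holds). The fingers move at their own pace and stop on an object; the grip force is fixed at half the most. Time passes only in rows, so rows that do not move let the fingers close, or fill a call up. It gives the time, the measured TCP pose, the force, the opening and the grip force at its end, in the units of the state.
- env.state(): the state, without advancing time (a new reading comes with each control period).
- env.read_camera(name): name is "side" or "top" or "wrist"; returns the picture (400x640x3 uint8, red, green, blue); there is no depth.
- env.calibration(name): a dict with "K" (3x3 intrinsics, pixels), "pose" (4x4, takes a point from camera to world coordinates). Camera axes: x right, y down, z forward; pixel columns grow to the right and rows downward; lengths in mm; the calibration is good to about 2 mm. A picture is of the moment at which its call begins: read the wrist's pose just before it. calibration takes no time and is no camera call; for the wrist camera it gives the pose at the moment of the call.
- env.job_done(): hands the job in; it is judged then, once.
Trained networks look in the newest picture that a camera, given by its name, has taken for a name from the list of things; names that differ only in an ending like _2 or _b are one class to them, and where a whole thing is asked for, a point or a joint stands for the part that bears it (a point fixed in the world has none). Each returns a list of dicts, best first, with "conf" (0 to 1); they miss things now and then, are a little off and sometimes report something else, mostly with a low value. They report only what shows in the picture. A call takes as long as a camera call.
- env.look_for(camera, label): "position" ([row, column] as shares, 0 to 1, of the picture: columns of its width, rows of its height, amid what is visible of it).
The state is a dict: "t": time; "joints": joint angles; "qvel": joint speeds; "tau": joint torques, N m; "eef_pos": TCP position; "tcp_rot": TCP orientation; "ft_force": force on the tool from outside, world axes, zero at the start; "moment": the same for the moment, N m; "opening": opening from 0.0 (shut) to 1.0 (fully open); "grip_force": force on a finger pad.
Only numpy, scipy, OpenCV 4.12 (cv2) and the standard library are available. Lean on these libraries where they do the work, as an engineer would, in place of code of your own. Each camera call takes 0.05 s, during which the arm holds its last target. There are 200 camera calls.

## Task

Take the finished length of channel off the chopping board and put it in the wire basket, then pick up the scraper block and wipe all six metal chips off the board into the shallow tin against its end. Move the chips only with the block, never with the gripper fingers, as they have sharp burrs. When the board is clear, stand the block back down on the table on its flat sole, beside the board and not in the tin, leaving the hole saw there undisturbed.

Things in the scene. Friction and masses are not known exactly. Their poses are not given: they have to be found in the camera images.
- board: Thick rectangular wooden chopping board used as a drilling board, fixed, lying flat: 200 mm (its x) by 340 mm (its y) by 35 mm high. Origin at the centre of its underside, so its bare flat top, without any rim, is 35 mm above the origin. One short end (+y or -y) has the tin against it, the other the basket.
- tin: Shallow open rectangular dark steel tin for scrap, fixed on the table 3 mm from one short end of the board and parallel with it: 230 mm (its x) by 170 mm (its y) by 28 mm high outside, walls and floor 3 mm; its rim is 7 mm below the board's top. Origin at the centre of its underside.
- basket: Open steel wire basket for finished parts, fixed on the table 18 mm from the other short end of the board: 190 mm (its x) by 140 mm (its y) by 60 mm high outside, walls 3 mm, floor 4 mm above its origin, which is the centre of its underside.
- channel: Finished part: a loose piece of aluminium U-channel lying open side down on the middle of the board among the chips, 40 mm wide (its x) by 80 mm long (its y) by 35 mm high, with two 30 mm holes through its top web; 6 mm walls, about 125 g. Origin at the centre of its underside. Grip it across its 40 mm width; the chips lie beyond its two ends.
- scraper: Scraper block standing on the table beyond the board's far long side: wooden sole 36 mm thick (its x) by 140 mm long (its y) by 16 mm high with a steel strip along both long faces flush with the flat underside, and on it a grip bar 26 mm (x) by 100 mm (y) reaching from 16 to 47 mm height; about 160 g. Origin at the centre of its underside. It wipes with either long face, moved along its x.
- scraper_grip (a point): Centre line of the scraper's grip bar, 40 mm above the scraper's underside: the place to grip it across 26 mm.
- slug1: Loose aluminium chip, one of six on the board: round hole-saw slug 28 mm across, 6 mm thick, dark pilot hole in the middle, 10 g. Origin at the centre of its underside.
- slug2: Loose aluminium chip, one of six on the board: round hole-saw slug like slug1.
- cut1: Loose aluminium chip, one of six on the board: sawn rectangular piece 30 by 22 mm (its x by y), 6 mm thick, 10 g. Origin at the centre of its underside.
- cut2: Loose aluminium chip, one of six on the board: sawn rectangular piece like cut1.
- cut3: Loose aluminium chip, one of six on the board: sawn rectangular piece 36 by 18 mm (its x by y), 6 mm thick, 10 g. Origin at the centre of its underside.
- cut4: Loose aluminium chip, one of six on the board: sawn rectangular piece like cut3.
- holesaw: Bystander, loose: small dark steel hole saw cup, 30 mm across and 50 mm high with its drill tip, standing teeth up near the scraper beyond the board's far side. Origin at the centre of its underside.

How it is judged:
By the outcome, as a careful person would: the job done as asked, in the order asked, and still so for the second after the job is handed in, with the robot touching nothing.
It also fails if it takes over 69 s, if anything falls off the work surface, if the arm or the gripper's body presses on something with over 40 N, if the wrist force passes 120 N, or if a joint passes its speed limit or range.

## Working session

There is one attempt and no reset: what is moved stays moved. The work goes in short steps, Python scripts to look and compute and a tool call to move; the robot and the scene stay as the last step left them, time stands still between calls to the robot, and variables do not carry over. Pictures are saved under pics/ and viewed, at most 11 in all, crops included, and the job is handed in when it is done.

Besides the shell and the picture viewer there is one more tool, called by a JSON object that holds its "method" and its "body". carry_out: Moves the arm, as the interface text tells. Its arguments: {"type":"object","properties":{"series":{"type":"array","items":{"type":"array","items":{"type":"number","minimum":-1,"maximum":1}}},"fingers":{"type":"number"}},"required":["series"]}

```bash
mkdir -p pics
cat > h.py <<'E'
import numpy as np, cv2
from cell import env
def ray(cam,px,z):
    c=env.calibration(cam);K=np.array(c["K"]);T=np.array(c["pose"])
    d=T[:3,:3]@np.linalg.solve(K,[px[0],px[1],1.]);o=T[:3,3]
    return (o+d*(z-o[2])/d[2])[:2].round(1)
def snap(cam,name):
    im=env.read_camera(cam);cv2.imwrite(f"pics/{name}.png",im[:,:,::-1]);return im
def find(cam,l,z,n=3):
    return [(ray(cam,(r["position"][1]*640,r["position"][0]*400),z).tolist(),[round(r["position"][1]*640),round(r["position"][0]*400)],round(r["conf"],2)) for r in env.look_for(cam,l)[:n]]
E
python3 - <<'E'
from h import *
snap("top","top1")
for l,z in [("board",35),("tin",10),("basket",30),("channel",70),("scraper",47),("slug1",41),("cut1",41),("cut3",41),("holesaw",45)]:
    print(l,find("top",l,z,4))
snap("side","side1")
s=env.state();print(s["t"],s["eef_pos"],s["tcp_rot"],s["opening"])
print(env.calibration("top"))
E
```

```text
board [([507.3, -33.4], [328, 222], 0.7)]
tin [([529.7, -286.0], [436, 215], 0.59), ([688.9, -77.4], [346, 147], 0.42)]
basket [([502.8, 227.9], [210, 223], 0.71), ([526.9, -132.3], [372, 214], 0.7)]
channel [([501.0, -22.2], [324, 224], 0.89)]
scraper [([667.3, 45.0], [294, 150], 0.84)]
slug1 [([502.2, 69.6], [282, 224], 0.6)]
cut1 [([553.9, 69.7], [282, 200], 0.69), ([525.7, -130.3], [372, 214], 0.44), ([444.2, 56.0], [287, 250], 0.41)]
cut3 [([553.9, 69.7], [282, 200], 0.69), ([525.7, -130.3], [372, 214], 0.44), ([444.2, 56.0], [287, 250], 0.41)]
holesaw [([681.5, -69.8], [345, 145], 0.64)]
0.55 [190.50574007 595.26441172 214.6677284 ] [3.14149030e+00 2.14318653e-05 2.83185597e+00] 1.0028346639520456
{'K': array([[374.69954271,   0.        , 310.59248546],
       [  0.        , 374.69954271, 198.83006256],
       [  0.        ,   0.        ,   1.        ]]), 'pose': array([[ 9.00048153e-03, -9.89226041e-01,  1.46119237e-01,
         4.36567368e+02],
       [-9.99570082e-01, -1.29780721e-02, -2.62910956e-02,
         2.86224854e+01],
       [ 2.79041824e-02, -1.45819785e-01, -9.88917563e-01,
         8.65542795e+02],
       [ 0.00000000e+00,  0.00000000e+00,  0.00000000e+00,
         1.00000000e+00]])}
```

View pics/top1.png

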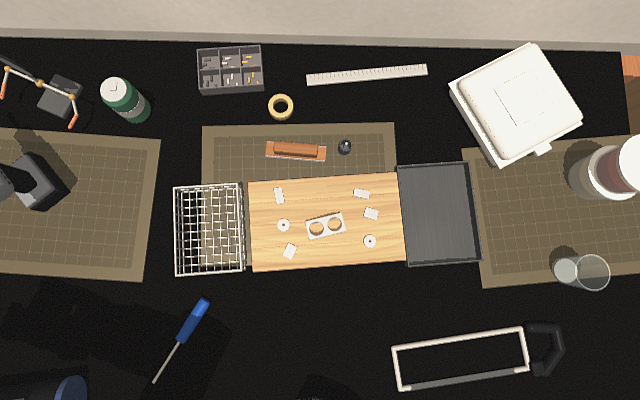

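View pics/side1.png

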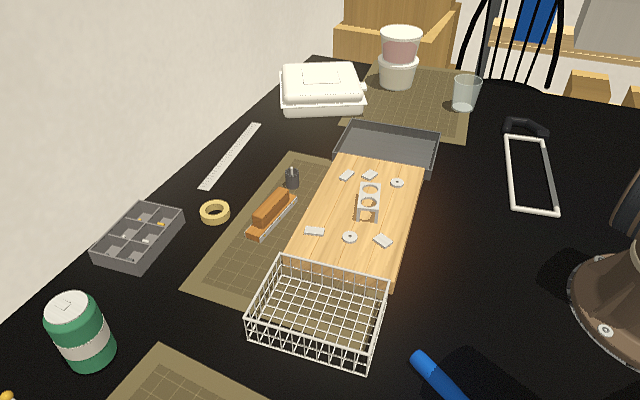

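The top view shows the board spanning about (248–405, 173–271), with the tin on its right (-y) and the basket on its left (+y). The channel is at (325,226), with three chips on each side of it. The scraper is at (295,151) and the hole saw at (345,146). Next I'll fit exact poses.

```bash
cat >> h.py <<'E'
def rect(im,cam,z,x0,x1,y0,y1,s=2):
    # rectified view at height z: up = +x, right = -y
    c=env.calibration(cam);K=np.array(c["K"]);T=np.linalg.inv(np.array(c["pose"]))
    W=np.array([[x1,y1,z],[x1,y0,z],[x0,y0,z],[x0,y1,z]],float)
    p=(K@(T[:3,:3]@W.T+T[:3,3:])).T;p=(p[:,:2]/p[:,2:]).astype(np.float32)
    w,h=int((y1-y0)*s),int((x1-x0)*s)
    return cv2.warpPerspective(im,cv2.getPerspectiveTransform(p,np.float32([[0,0],[w,0],[w,h],[0,h]])),(w,h),flags=cv2.INTER_CUBIC)
def blobs(mask,x1,y1,s=2,amin=100):
    out=[]
    for c in cv2.findContours(mask.astype(np.uint8),cv2.RETR_EXTERNAL,cv2.CHAIN_APPROX_NONE)[0]:
        if cv2.contourArea(c)<amin*s*s: continue
        b=cv2.boxPoints(cv2.minAreaRect(c))/s; q=np.c_[x1-b[:,1],y1-b[:,0]]
        e=q[1]-q[0];f=q[2]-q[1]; L=e if np.hypot(*e)>np.hypot(*f) else f
        out.append((q.mean(0).round(1).tolist(),sorted([round(float(np.hypot(*e)),1),round(float(np.hypot(*f)),1)]),round(float((np.degrees(np.arctan2(L[1],L[0])))%180),1)))
    return out
E
python3 - <<'E'
from h import *
im=env.read_camera("top")
for z in (41,35,70,56,47):
    r=rect(im,"top",z,340,740,-240,200); hsv=cv2.cvtColor(r,cv2.COLOR_RGB2HSV)
    S,V,H=hsv[...,1].astype(int),hsv[...,2].astype(int),hsv[...,0]
    if z==35: 
        m=cv2.morphologyEx(((V>150)&(S>50)).astype(np.uint8),cv2.MORPH_CLOSE,np.ones((15,15)));print("board",blobs(m,740,200,amin=5000))
    elif z==47: print("orange",blobs((H<13)&(S>120)&(V>90),740,200,amin=400))
    elif z in(41,70):
        m=(S<60)&(V>150); print(z,blobs(m,740,200,amin=150))
        if z==41: cv2.imwrite("pics/rect.png",cv2.resize(r,None,fx=.74,fy=.74)[:,:,::-1])
E
```

```text
41 [([443.20001220703125, 52.099998474121094], [22.7, 30.9], 154.2), ([466.79998779296875, -123.5], [27.0, 27.5], 0.0), ([500.3999938964844, 66.69999694824219], [27.4, 28.1], 156.0), ([498.5, -25.799999237060547], [43.3, 84.2], 104.8), ([527.9000244140625, -127.30000305175781], [23.4, 31.0], 71.6), ([572.5, -106.5], [19.5, 36.7], 78.7), ([565.5999755859375, 77.5999984741211], [19.0, 38.0], 13.4), ([495.0, 176.1999969482422], [47.5, 198.0], 0.0), ([650.2999877929688, 43.5], [4.0, 134.4], 85.7)]
board [([515.7999877929688, -18.5], [211.1, 358.2], 94.9)]
70 [([442.8999938964844, 51.20000076293945], [21.8, 29.8], 154.3), ([465.79998779296875, -118.5], [26.0, 26.5], 0.0), ([498.29998779296875, 65.4000015258789], [26.5, 27.0], 149.0), ([496.20001220703125, -23.899999618530273], [41.8, 81.3], 104.8), ([524.7000122070312, -121.69999694824219], [22.6, 29.9], 72.2), ([567.7999877929688, -101.69999694824219], [18.9, 35.4], 78.3), ([561.2000122070312, 76.0], [18.3, 36.6], 13.4), ([492.20001220703125, 172.1999969482422], [55.5, 191.5], 0.0), ([642.7999877929688, 43.29999923706055], [3.8, 129.9], 85.7)]
orange [([668.7999877929688, 41.400001525878906], [34.9, 133.4], 85.7)]
```

View pics/rect.png

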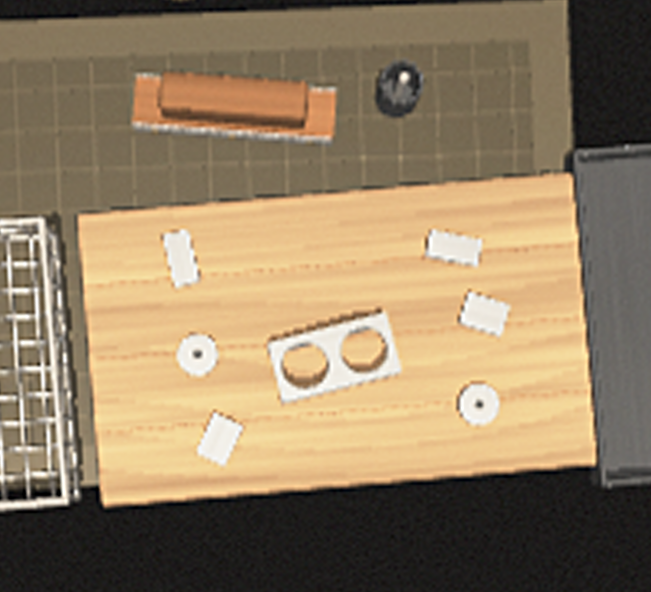

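{"method": "carry_out", "body": {"series": [[0.408,-0.826,-0.09,-0.638],[0.408,-0.826,-0.09,-0.638],[0.408,-0.826,-0.09,-0.638],[0.408,-0.826,-0.09,-0.638],[0.408,-0.826,-0.09,-0.638]], "fingers": -1}}

```text
t: 1.1
eef_pos: [293.0, 387.2, 192.2]
tcp_rot: [3.141, 0.0, 2.495]
ft_force: [1.8, 0.3, 1.0]
opening: 1.0
grip_force: 0.0
```

{"method": "carry_out", "body": {"series": [[0.408,-0.826,-0.09,-0.638],[0.408,-0.826,-0.09,-0.638],[0.408,-0.826,-0.09,-0.638],[0.408,-0.826,-0.09,-0.638],[0.408,-0.826,-0.09,-0.638]]}}

```text
t: 1.6
eef_pos: [395.2, 180.6, 169.8]
tcp_rot: [3.141, 0.0, 2.161]
ft_force: [0.9, 0.6, -0.1]
opening: 1.002
grip_force: 0.0
```

{"method": "carry_out", "body": {"series": [[0.408,-0.826,-0.09,-0.638],[0.408,-0.826,-0.09,-0.638],[0.408,-0.826,-0.09,-0.638],[0.408,-0.826,-0.09,-0.638],[0.408,-0.826,-0.09,-0.638]]}}

```text
t: 2.1
eef_pos: [497.2, -26.3, 147.2]
tcp_rot: [3.141, 0.0, 1.827]
ft_force: [0.3, 0.4, 0.4]
opening: 1.002
grip_force: 0.0
```

{"method": "carry_out", "body": {"series": [[0,0,0,0],[0,0,0,0],[0,0,0,0],[0,0,0,0],[0,0,0,0]]}}

```text
t: 2.6
eef_pos: [496.3, -23.3, 147.4]
tcp_rot: [3.141, 0.0, 1.831]
ft_force: [-0.1, 0.0, -0.2]
opening: 0.999
grip_force: 0.0
```

{"method": "carry_out", "body": {"series": [[0,0,-0.5,0],[0,0,-0.5,0],[0,0,-0.5,0],[0,0,-0.4,0],[0,0,-0.2,0]]}}

```text
t: 3.1
eef_pos: [495.9, -23.6, 40.9]
tcp_rot: [-3.14, -0.001, 1.831]
ft_force: [0.0, -0.0, -0.4]
opening: 0.998
grip_force: 0.0
```

{"method": "carry_out", "body": {"series": [[0,0,0,0],[0,0,0,0],[0,0,0,0],[0,0,0,0],[0,0,0,0]], "fingers": 1}}

```text
t: 3.6
eef_pos: [496.8, -24.3, 42.7]
tcp_rot: [3.141, 0.0, 1.83]
ft_force: [-0.6, 0.0, 0.1]
opening: 0.638
grip_force: 0.0
```

{"method": "carry_out", "body": {"series": [[0,0,0,0],[0,0,0,0],[0,0,0,0],[0,0,0,0],[0,0,0,0]]}}

```text
t: 4.1
eef_pos: [496.5, -24.3, 42.2]
tcp_rot: [3.142, 0.0, 1.83]
ft_force: [-0.6, 0.1, 2.9]
opening: 0.417
grip_force: 30.0
```

{"method": "carry_out", "body": {"series": [[0,0,0.4,0],[0,0,0.6,0],[0,0.3,0.5,-0.2],[0,0.7,0,-0.3],[0,0.8,0,-0.3]]}}

```text
t: 4.6
eef_pos: [496.9, 66.1, 117.9]
tcp_rot: [3.14, 0.0, 1.742]
ft_force: [0.4, 0.2, -1.1]
opening: 0.418
grip_force: 30.0
```

{"method": "carry_out", "body": {"series": [[-0.03,0.8,0,-0.3],[-0.03,0.8,0,-0.3],[-0.03,0.8,0,-0.3],[-0.03,0.6,0,0],[-0.03,0.2,0,0]]}}

```text
t: 5.1
eef_pos: [488.6, 228.2, 116.9]
tcp_rot: [-3.142, -0.0, 1.654]
ft_force: [0.1, -0.4, -1.7]
opening: 0.42
grip_force: 30.0
```

{"method": "carry_out", "body": {"series": [[0,0,0,0],[0,0,0,0],[0,0,0,0],[0,0,-0.3,0],[0,0,-0.4,0]]}}

```text
t: 5.6
eef_pos: [489.8, 224.8, 82.6]
tcp_rot: [3.139, -0.0, 1.65]
ft_force: [0.2, 0.4, -0.8]
opening: 0.419
grip_force: 30.0
```

Run:
```python
from h import *
s=env.state();print(s["eef_pos"],s["grip_force"],s["opening"])
a=snap("top","t2")
b=env.read_camera("side")
o=np.hstack([cv2.resize(a[130:300,150:350],(400,340)),cv2.resize(b[200:400,200:440],(400,340))]);cv2.imwrite("pics/p2.png",o[:,:,::-1])
```

```text
[489.8328475  224.76857759  82.56888591] 29.999869912862778 0.41938082685282424
```

View pics/p2.png

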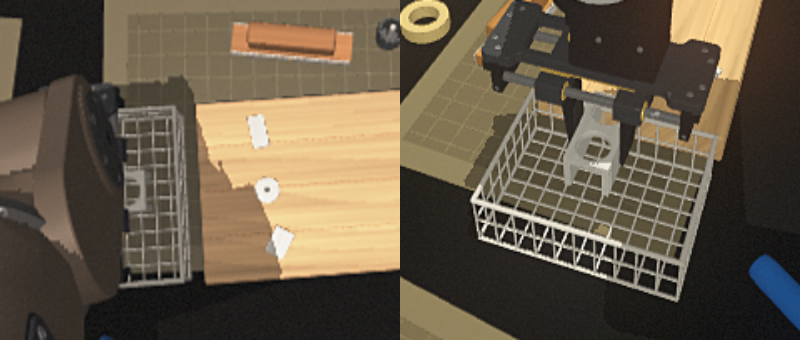

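The channel hangs over the middle of the basket, so I'll lower it and release.

{"method": "carry_out", "body": {"series": [[0,0,-0.4,0],[0,0,-0.4,0],[0,0,-0.3,0],[0,0,-0.2,0],[0,0,-0.1,0]]}}

```text
t: 6.2
eef_pos: [489.2, 225.3, 12.0]
tcp_rot: [-3.141, 0.0, 1.651]
ft_force: [-0.1, 0.8, -1.3]
opening: 0.416
grip_force: 30.0
```

{"method": "carry_out", "body": {"series": [[0,0,0,0],[0,0,0,0],[0,0,0,0],[0,0,0,0],[0,0,0,0]]}}

```text
t: 6.7
eef_pos: [489.1, 225.8, 12.5]
tcp_rot: [3.141, -0.0, 1.652]
ft_force: [0.4, 0.2, -0.6]
opening: 0.423
grip_force: 30.0
```

{"method": "carry_out", "body": {"series": [[0,0,0,0],[0,0,0,0],[0,0,0,0],[0,0,0,0],[0,0,0,0]], "fingers": -0.3}}

```text
t: 7.2
eef_pos: [489.0, 225.8, 12.2]
tcp_rot: [3.141, 0.0, 1.652]
ft_force: [-0.5, 0.3, -0.4]
opening: 0.647
grip_force: 0.0
```

{"method": "carry_out", "body": {"series": [[0,0,0.4,0],[0,0,0.8,0],[0,0,1,0],[0,0,0.8,0],[0,0,0.2,0]]}}

```text
t: 7.7
eef_pos: [490.3, 226.3, 176.4]
tcp_rot: [3.135, -0.001, 1.652]
ft_force: [1.0, 0.5, -0.6]
opening: 0.649
grip_force: 0.0
```

{"method": "carry_out", "body": {"series": [[0.3,-0.4,0,-0.3],[0.6,-0.7,0,-0.3],[0.7,-0.7,0,-0.3],[0.7,-0.7,0,-0.3],[0.6,-0.6,0,-0.3]], "fingers": -1}}

```text
t: 8.2
eef_pos: [635.2, 68.8, 171.3]
tcp_rot: [-3.141, 0.0, 1.493]
ft_force: [0.2, 0.6, -0.2]
opening: 0.98
grip_force: 0.0
```

{"method": "carry_out", "body": {"series": [[0.4,-0.4,0,0],[0.3,-0.2,0,0],[0,0,0,0],[0,0,0,0],[0,0,0,0]]}}

```text
t: 8.7
eef_pos: [668.2, 41.6, 171.9]
tcp_rot: [-3.141, -0.0, 1.495]
ft_force: [0.7, -0.1, 0.4]
opening: 0.999
grip_force: 0.0
```

Run:
```python
from h import *
s=env.state();print(s["t"],s["eef_pos"],s["tcp_rot"])
im=env.read_camera("wrist")
print(find("wrist","scraper_grip",40),find("wrist","scraper",47),find("wrist","holesaw",25))
r=rect(im,"wrist",47,590,750,-90,130,3);cv2.imwrite("pics/w1.png",np.vstack([cv2.resize(r,(440,320)),cv2.resize(im,(440,275))])[:,:,::-1])
hsv=cv2.cvtColor(r,cv2.COLOR_RGB2HSV);H,S,V=[hsv[...,i].astype(int) for i in range(3)]
print(blobs((H<13)&(S>120)&(V>90),750,130,3,300))
```

```text
8.7 [668.17011817  41.57252596 171.85456684] [-3.14074368e+00 -2.84276842e-05  1.49529335e+00]
[([672.6, 50.5], [323, 181], 0.65)] [([675.8, 54.7], [325, 178], 0.86), ([684.2, -70.7], [340, 286], 0.46), ([481.9, 173.8], [111, 69], 0.37)] [([681.6, -83.7], [338, 286], 0.43)]
[]
```

View pics/w1.png

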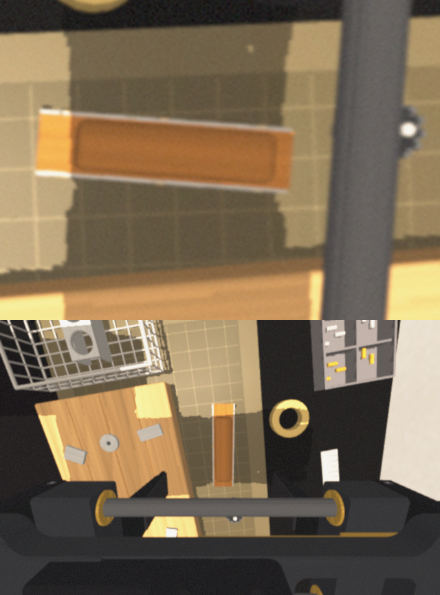

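{"method": "carry_out", "body": {"series": [[0.1,0,-0.5,0],[0,0,-0.8,0],[0,0,-0.8,0],[0,0,-0.6,0],[0,0,-0.3,0]]}}

```text
t: 9.4
eef_pos: [672.8, 41.1, 19.6]
tcp_rot: [-3.138, 0.0, 1.495]
ft_force: [0.3, 0.8, -0.8]
opening: 0.997
grip_force: 0.0
```

{"method": "carry_out", "body": {"series": [[0,0,0,0],[0,0,0,0],[0,0,0,0],[0,0,0,0],[0,0,0,0]], "fingers": 1}}

```text
t: 9.9
eef_pos: [674.4, 40.8, 23.2]
tcp_rot: [3.14, -0.0, 1.495]
ft_force: [0.6, -0.2, -0.4]
opening: 0.633
grip_force: 0.0
```

{"method": "carry_out", "body": {"series": [[0,0,0,0],[0,0,0,0],[0,0,0,0],[0,0,0,0],[0,0,0,0]]}}

```text
t: 10.4
eef_pos: [674.0, 40.8, 22.1]
tcp_rot: [-3.142, 0.0, 1.495]
ft_force: [0.7, -0.2, 0.2]
opening: 0.272
grip_force: 30.0
```

{"method": "carry_out", "body": {"series": [[0,0,0,0],[0,0,0,0],[0,0,0,0],[0,0,0,0],[0,0,0,0]]}}

```text
t: 10.9
eef_pos: [674.0, 40.8, 22.1]
tcp_rot: [-3.142, 0.0, 1.495]
ft_force: [-0.6, -0.7, 0.1]
opening: 0.273
grip_force: 30.0
```

{"method": "carry_out", "body": {"series": [[0,0,0.3,0],[0,0,0.6,0],[0,0,0.6,0],[0,0,0.4,0],[-0.25,0.1,0.1,-0.9]]}}

```text
t: 11.4
eef_pos: [663.3, 45.3, 125.9]
tcp_rot: [3.136, -0.001, 1.399]
ft_force: [0.0, -0.9, -1.7]
opening: 0.271
grip_force: 30.0
```

{"method": "carry_out", "body": {"series": [[-0.3,0.15,0,-0.9],[-0.3,0.15,0,-0.9],[-0.3,0.15,0,-0.9],[-0.3,0.15,0,-0.9],[-0.3,0.15,0,-0.9]]}}

```text
t: 11.9
eef_pos: [586.0, 83.6, 123.3]
tcp_rot: [3.141, -0.001, 0.925]
ft_force: [-0.3, -0.6, -1.3]
opening: 0.272
grip_force: 30.0
```

{"method": "carry_out", "body": {"series": [[-0.25,0.15,0,-0.9],[-0.25,0.15,0,-0.9],[-0.25,0.15,0,-0.9],[-0.25,0.15,0,-0.9],[-0.2,0.1,0,-0.9]]}}

```text
t: 12.4
eef_pos: [526.0, 118.7, 123.2]
tcp_rot: [3.141, -0.001, 0.454]
ft_force: [0.1, -0.3, -1.3]
opening: 0.273
grip_force: 30.0
```

{"method": "carry_out", "body": {"series": [[0,0,0,-0.9],[0,0,0,-0.9],[0,0,0,-0.9],[0,0,0,-0.9],[0,0,0,0]]}}

```text
t: 12.9
eef_pos: [526.7, 118.3, 123.1]
tcp_rot: [3.142, -0.001, 0.079]
ft_force: [-0.0, -0.5, -1.2]
opening: 0.272
grip_force: 30.0
```

{"method": "carry_out", "body": {"series": [[0.06,0,-0.3,0],[0,0,-0.4,0],[0,0,-0.3,0],[0,0,0,0.05],[0,0,0,0]]}}

```text
t: 13.4
eef_pos: [529.7, 118.3, 72.8]
tcp_rot: [3.142, -0.0, 0.088]
ft_force: [0.0, 0.8, -0.9]
opening: 0.27
grip_force: 30.0
```

Run:
```python
from h import *
s=env.state();print(s["t"],s["eef_pos"],s["tcp_rot"])
a=env.read_camera("wrist");b=env.read_camera("side")
cv2.imwrite("pics/p3.png",np.hstack([cv2.resize(a,(448,280)),cv2.resize(b[130:330,230:450],(308,280))])[:,:,::-1])
```

```text
13.4 [529.73545646 118.32773211  72.75550479] [ 3.14152318e+00 -2.07884562e-04  8.79419055e-02]
```

View pics/p3.png

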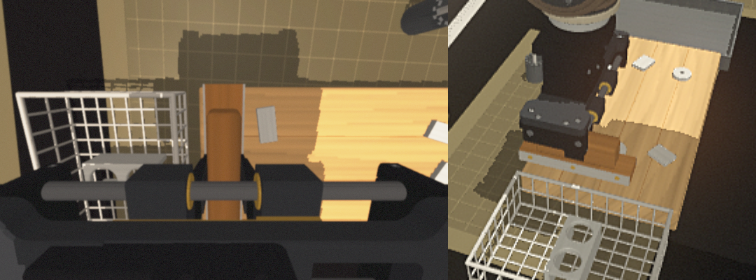

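The block is behind the first three chips and clear of both the chips and the basket. I'll lower it onto the board.

{"method": "carry_out", "body": {"series": [[0,0,-0.1,0],[0,0,-0.1,0],[0,0,-0.08,0],[0,0,0,0],[0,0,0,0]]}}

```text
t: 14.0
eef_pos: [529.5, 118.3, 58.0]
tcp_rot: [3.142, 0.0, 0.086]
ft_force: [0.2, 0.9, -1.9]
opening: 0.273
grip_force: 30.0
```

{"method": "carry_out", "body": {"series": [[0,0,-0.02,0],[0,0,0,0],[0.008,-0.1,0,0],[0.017,-0.2,0,0],[0.017,-0.2,0,0]]}}

```text
t: 14.5
eef_pos: [531.7, 92.4, 57.2]
tcp_rot: [3.141, -0.0, 0.086]
ft_force: [0.2, -0.7, -1.8]
opening: 0.273
grip_force: 30.0
```

{"method": "carry_out", "body": {"series": [[0.021,-0.25,0,0],[0.021,-0.25,0,0],[0.021,-0.25,0,0],[0.021,-0.25,0,0],[0.021,-0.25,0,0]]}}

```text
t: 15.0
eef_pos: [536.9, 29.6, 57.2]
tcp_rot: [3.142, -0.0, 0.086]
ft_force: [0.0, -0.3, -1.3]
opening: 0.273
grip_force: 30.0
```

{"method": "carry_out", "body": {"series": [[0.021,-0.25,0,0],[0.021,-0.25,0,0],[0.021,-0.25,0,0],[0.021,-0.25,0,0],[0.021,-0.25,0,0]]}}

```text
t: 15.5
eef_pos: [542.2, -32.8, 57.1]
tcp_rot: [3.142, 0.0, 0.086]
ft_force: [0.7, 0.4, -0.8]
opening: 0.276
grip_force: 30.0
```

{"method": "carry_out", "body": {"series": [[0.021,-0.25,0,0],[0.021,-0.25,0,0],[0.021,-0.25,0,0],[0.021,-0.25,0,0],[0.021,-0.25,0,0]]}}

```text
t: 16.0
eef_pos: [547.5, -95.3, 57.2]
tcp_rot: [3.142, -0.0, 0.086]
ft_force: [-0.2, 0.9, -1.6]
opening: 0.272
grip_force: 30.0
```

Run:
```python
from h import *
s=env.state();print(s["t"],s["eef_pos"],s["ft_force"])
a=env.read_camera("top");b=env.read_camera("side")
cv2.imwrite("pics/p4.png",np.hstack([cv2.resize(a[130:290,230:490],(455,280)),cv2.resize(b[100:300,270:470],(280,280))])[:,:,::-1])
```

```text
16.0 [547.46815585 -95.27342404  57.17205132] [-0.20416287  0.92005129 -1.57368614]
```

View pics/p4.png

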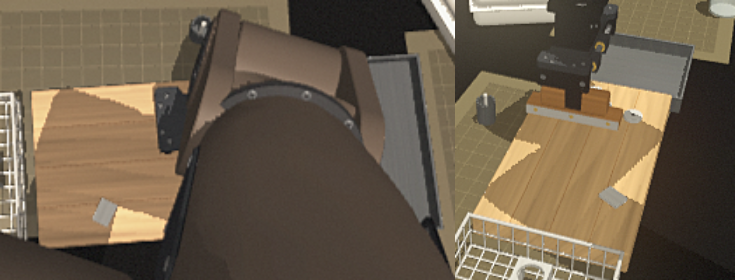

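Two chips have been gathered up. The near-side ones, a rectangular piece and a slug beside the block's end, are left for the second stroke.

{"method": "carry_out", "body": {"series": [[0.021,-0.25,0,0],[0.021,-0.25,0,0],[0.021,-0.25,0,0],[0.021,-0.25,0,0],[0.021,-0.25,0,0]]}}

```text
t: 16.6
eef_pos: [552.7, -157.9, 57.2]
tcp_rot: [3.141, -0.0, 0.086]
ft_force: [0.4, 1.0, -1.4]
opening: 0.269
grip_force: 30.0
```

{"method": "carry_out", "body": {"series": [[0.021,-0.25,0,0],[0.021,-0.25,0,0],[0.021,-0.25,0,0],[0.021,-0.25,0,0],[0.021,-0.25,0,0]]}}

```text
t: 17.1
eef_pos: [557.9, -220.3, 57.1]
tcp_rot: [3.141, 0.0, 0.086]
ft_force: [-0.4, -0.1, -1.2]
opening: 0.268
grip_force: 30.0
```

{"method": "carry_out", "body": {"series": [[0.01,-0.1,0,0],[0,0,0,0],[0,0,0.3,0],[0,0,0.6,0],[-0.3,0.3,0.2,0]]}}

```text
t: 17.6
eef_pos: [545.1, -210.1, 114.3]
tcp_rot: [3.139, -0.004, 0.086]
ft_force: [-0.4, 0.1, -0.8]
opening: 0.273
grip_force: 30.0
```

{"method": "carry_out", "body": {"series": [[-0.3,0.8,0,0],[-0.3,0.9,0,0],[-0.3,0.9,0,0],[-0.3,0.9,0,0],[-0.3,0.9,0,0]]}}

```text
t: 18.1
eef_pos: [467.3, 12.7, 112.3]
tcp_rot: [3.142, -0.0, 0.086]
ft_force: [0.0, -0.0, -1.4]
opening: 0.268
grip_force: 30.0
```

{"method": "carry_out", "body": {"series": [[0,0.9,0,0],[0,0.8,0,0],[0,0.3,0,0],[0,0,0,0],[0,0,0,0]]}}

```text
t: 18.6
eef_pos: [468.1, 111.0, 112.2]
tcp_rot: [3.141, 0.0, 0.087]
ft_force: [0.5, 0.7, -0.3]
opening: 0.27
grip_force: 30.0
```

Run:
```python
from h import *
s=env.state();print(s["t"],s["eef_pos"],s["tcp_rot"],s["opening"])
a=env.read_camera("top");b=env.read_camera("side")
cv2.imwrite("pics/p5.png",np.hstack([cv2.resize(a[130:290,230:490],(455,280)),cv2.resize(b[100:300,270:470],(280,280))])[:,:,::-1])
```

```text
18.6 [468.08538415 110.95310328 112.16642765] [3.14143643e+00 1.74010260e-04 8.73900757e-02] 0.2697558782286659
```

View pics/p5.png

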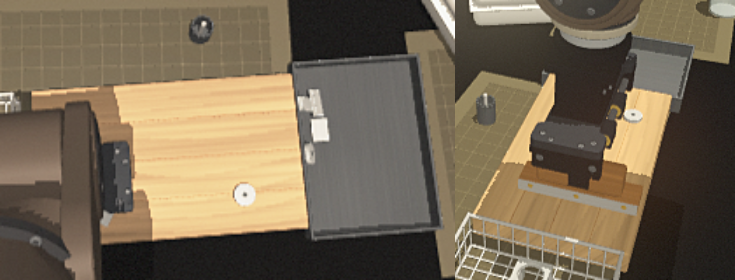

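Four chips are in the tin and the far side of the board is clear. One slug and one cut piece are left, so I'll do the second stroke.

{"method": "carry_out", "body": {"series": [[0,0,-0.4,0],[0,0,-0.4,0],[0,0,-0.2,0],[0,0,-0.09,0],[0,0,0,0]]}}

```text
t: 19.2
eef_pos: [468.5, 110.3, 57.6]
tcp_rot: [3.141, 0.0, 0.085]
ft_force: [-0.0, -0.0, -1.4]
opening: 0.273
grip_force: 30.0
```

{"method": "carry_out", "body": {"series": [[0,0,0,0],[0.008,-0.1,0,0],[0.017,-0.2,0,0],[0.021,-0.25,0,0],[0.021,-0.25,0,0]]}}

```text
t: 19.7
eef_pos: [471.8, 69.6, 57.8]
tcp_rot: [3.141, -0.0, 0.086]
ft_force: [0.5, -0.1, -1.0]
opening: 0.273
grip_force: 30.0
```

{"method": "carry_out", "body": {"series": [[0.021,-0.25,0,0],[0.021,-0.25,0,0],[0.021,-0.25,0,0],[0.021,-0.25,0,0],[0.021,-0.25,0,0]]}}

```text
t: 20.2
eef_pos: [477.1, 7.1, 57.7]
tcp_rot: [3.141, -0.0, 0.086]
ft_force: [0.4, 0.2, -0.7]
opening: 0.27
grip_force: 30.0
```

{"method": "carry_out", "body": {"series": [[0.021,-0.25,0,0],[0.021,-0.25,0,0],[0.021,-0.25,0,0],[0.021,-0.25,0,0],[0.021,-0.25,0,0]]}}

```text
t: 20.7
eef_pos: [482.3, -55.3, 57.7]
tcp_rot: [3.142, 0.0, 0.086]
ft_force: [0.2, -0.3, -1.6]
opening: 0.268
grip_force: 30.0
```

{"method": "carry_out", "body": {"series": [[0.021,-0.25,0,0],[0.021,-0.25,0,0],[0.021,-0.25,0,0],[0.021,-0.25,0,0],[0.021,-0.25,0,0]]}}

```text
t: 21.2
eef_pos: [487.5, -117.8, 57.6]
tcp_rot: [3.142, 0.0, 0.086]
ft_force: [0.4, 0.5, -1.6]
opening: 0.271
grip_force: 30.0
```

{"method": "carry_out", "body": {"series": [[0.021,-0.25,0,0],[0.021,-0.25,0,0],[0.021,-0.25,0,0],[0.021,-0.25,0,0],[0.021,-0.25,0,0]]}}

```text
t: 21.7
eef_pos: [492.8, -180.3, 57.7]
tcp_rot: [3.141, -0.0, 0.086]
ft_force: [-0.9, -0.8, -1.0]
opening: 0.272
grip_force: 30.0
```

{"method": "carry_out", "body": {"series": [[0.021,-0.25,0,0],[0.021,-0.25,0,0],[0.021,-0.25,0,0],[0.021,-0.25,0,0],[0,0,0,0]]}}

```text
t: 22.2
eef_pos: [497.2, -230.8, 57.6]
tcp_rot: [3.141, -0.001, 0.085]
ft_force: [0.7, 0.8, -0.9]
opening: 0.274
grip_force: 30.0
```

{"method": "carry_out", "body": {"series": [[0,0,0.3,0],[0,0,0.6,0],[0,0,0.5,0],[0.2,0.3,0.1,0.9],[0.25,0.4,0,0.9]]}}

```text
t: 22.7
eef_pos: [519.8, -194.3, 134.0]
tcp_rot: [3.14, -0.002, 0.277]
ft_force: [0.9, 0.3, -1.4]
opening: 0.274
grip_force: 30.0
```

{"method": "carry_out", "body": {"series": [[0.25,0.4,0,0.9],[0.25,0.4,0,0.9],[0.25,0.4,0,0.9],[0.25,0.4,0,0.9],[0.25,0.4,0,0.9]]}}

```text
t: 23.2
eef_pos: [582.1, -92.9, 132.6]
tcp_rot: [-3.141, 0.0, 0.75]
ft_force: [0.0, -0.4, -1.2]
opening: 0.271
grip_force: 30.0
```

{"method": "carry_out", "body": {"series": [[0.25,0.4,0,0.9],[0.25,0.4,0,0.9],[0.25,0.4,0,0.9],[0.25,0.4,0,0.9],[0.25,0.4,0,0.9]]}}

```text
t: 23.7
eef_pos: [644.5, 7.0, 132.5]
tcp_rot: [-3.141, 0.0, 1.221]
ft_force: [0.9, -0.5, -1.5]
opening: 0.268
grip_force: 30.0
```

{"method": "carry_out", "body": {"series": [[0.25,0.4,0,0.9],[0.2,0.3,0,0.9],[0,0,0,0.9],[0,0,0,0],[0,0,0,0]]}}

```text
t: 24.2
eef_pos: [666.6, 40.8, 132.5]
tcp_rot: [-3.141, 0.0, 1.497]
ft_force: [-0.2, -0.5, -0.7]
opening: 0.271
grip_force: 30.0
```

Run:
```python
from h import *
s=env.state();print(s["t"],s["eef_pos"],s["tcp_rot"],s["opening"])
a=env.read_camera("top");b=env.read_camera("side")
cv2.imwrite("pics/p6.png",np.hstack([cv2.resize(a[130:290,170:490],(480,240)),cv2.resize(b[100:300,270:470],(240,240))])[:,:,::-1])
```

```text
24.2 [666.58915853  40.84889381 132.49446514] [-3.14112860e+00  6.34965615e-05  1.49716264e+00] 0.27135454835424766
```

View pics/p6.png

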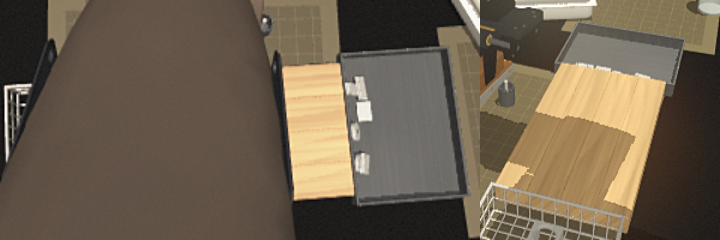

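Run:
```python
from h import *
a=env.read_camera("top");b=env.read_camera("side")
f=lambda i,w,h:cv2.resize(i,(w,h),interpolation=cv2.INTER_CUBIC)
cv2.imwrite("pics/p7.png",np.hstack([f(a[160:275,380:440],292,560),np.vstack([f(b[118:188,320:445],500,280),np.zeros((280,500,3),np.uint8)])])[:,:,::-1])
for l in("slug1","cut1","cut3"):print(l,find("top",l,15,6))
```

```text
slug1 [([526.8, -214.0], [406, 215], 0.63), ([479.6, -219.7], [409, 236], 0.45)]
cut1 [([586.8, -216.6], [407, 190], 0.6), ([551.9, -228.7], [412, 205], 0.56), ([587.6, -228.6], [412, 189], 0.55), ([469.5, -229.9], [414, 240], 0.54)]
cut3 [([586.8, -216.6], [407, 190], 0.6), ([551.9, -228.7], [412, 205], 0.56), ([587.6, -228.6], [412, 189], 0.55), ([469.5, -229.9], [414, 240], 0.54)]
```

View pics/p7.png

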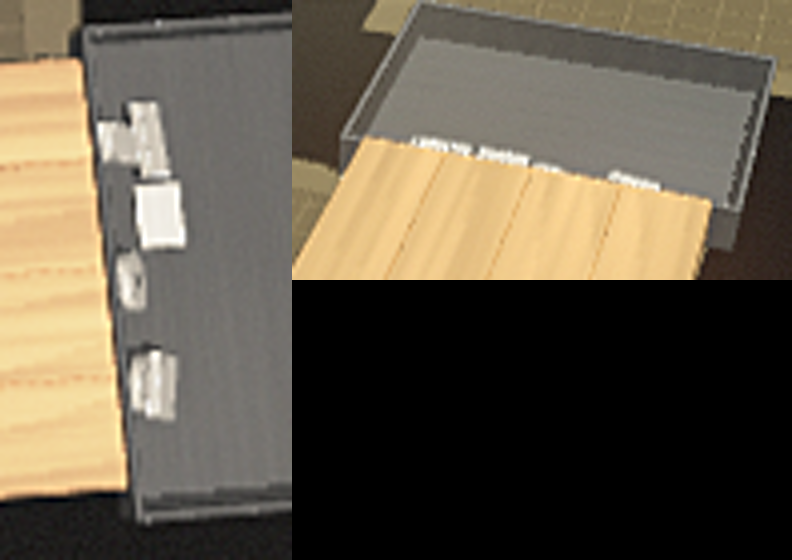

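All six chips lie in the tin against its near wall and the board is clear. I'll stand the block down where it was.

{"method": "carry_out", "body": {"series": [[0.15,0,-0.5,0],[0,0,-0.6,0],[0,0,-0.5,0],[0,0,-0.3,0],[0,0,-0.2,0]]}}

```text
t: 25.05
eef_pos: [674.2, 40.7, 26.6]
tcp_rot: [-3.141, 0.0, 1.499]
ft_force: [0.1, -0.3, -0.9]
opening: 0.272
grip_force: 30.0
```

{"method": "carry_out", "body": {"series": [[0,0,-0.04,0],[0,0,-0.04,0],[0,0,0,0],[0,0,0,0],[0,0,0,0]]}}

```text
t: 25.55
eef_pos: [674.7, 40.8, 24.4]
tcp_rot: [3.141, -0.0, 1.5]
ft_force: [0.2, 0.3, -1.3]
opening: 0.273
grip_force: 30.0
```

{"method": "carry_out", "body": {"series": [[0,0,-0.02,0],[0,0,-0.02,0],[0,0,0,0],[0,0,0,0],[0,0,0,0]]}}

```text
t: 26.05
eef_pos: [674.5, 40.8, 21.9]
tcp_rot: [3.141, 0.0, 1.5]
ft_force: [-1.6, 0.7, 4.3]
opening: 0.272
grip_force: 30.0
```

{"method": "carry_out", "body": {"series": [[0,0,0,0],[0,0,0,0],[0,0,0,0],[0,0,0,0],[0,0,0,0]], "fingers": 0}}

```text
t: 26.55
eef_pos: [674.4, 40.8, 21.6]
tcp_rot: [3.142, 0.0, 1.5]
ft_force: [1.0, -0.3, 0.6]
opening: 0.499
grip_force: 0.0
```

{"method": "carry_out", "body": {"series": [[0,0,0.2,0],[0,0,0.4,0],[0,0,0.8,0],[0,0,0.8,0],[0,0,0.4,0]]}}

```text
t: 27.05
eef_pos: [675.4, 40.8, 156.2]
tcp_rot: [3.137, -0.0, 1.5]
ft_force: [-0.3, -0.0, -0.1]
opening: 0.499
grip_force: 0.0
```

{"method": "carry_out", "body": {"series": [[-0.5,0.5,0.2,0],[-0.5,0.9,0.2,0],[-0.5,0.9,0,0],[-0.5,0.9,0,0],[-0.5,0.9,0,0]]}}

```text
t: 27.55
eef_pos: [551.6, 241.2, 172.2]
tcp_rot: [3.14, -0.0, 1.499]
ft_force: [0.9, 0.7, 0.4]
opening: 0.5
grip_force: 0.0
```

{"method": "carry_out", "body": {"series": [[-0.5,0.9,0,0],[-0.5,0.9,0,0],[-0.2,0.5,0,0],[0,0,0,0],[0,0,0,0]]}}

```text
t: 28.05
eef_pos: [494.0, 352.4, 171.7]
tcp_rot: [3.141, -0.0, 1.501]
ft_force: [0.4, -0.1, -0.2]
opening: 0.499
grip_force: 0.0
```

Run:
```python
from h import *
s=env.state();print(s["t"],s["eef_pos"])
a=env.read_camera("top");b=env.read_camera("side")
cv2.imwrite("pics/p8.png",np.vstack([cv2.resize(a[120:290,160:490],(580,299)),cv2.resize(b[100:380,200:480],(300,300))[:, :] if 0 else np.hstack([cv2.resize(b[100:380,200:480],(300,300)),np.zeros((300,280,3),np.uint8)])])[:,:,::-1])
```

```text
28.05 [494.00880552 352.428835   171.73203065]
```

View pics/p8.png

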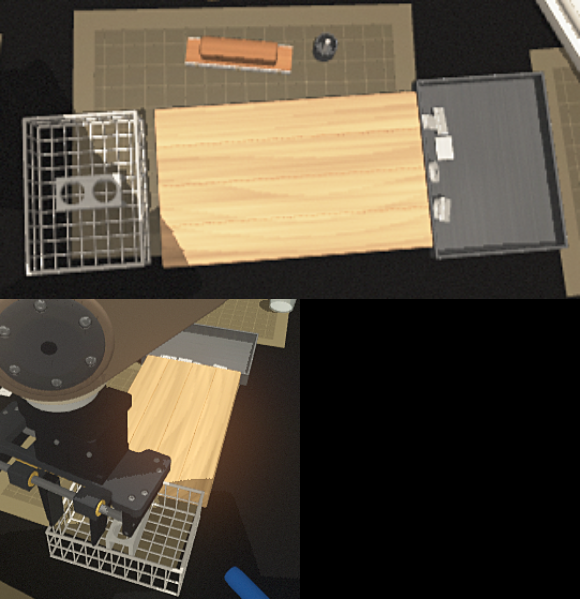

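The final picture shows the channel in the basket, the board bare and the chips in the tin. The block stands on its sole, the hole saw hasn't moved and the arm touches nothing.

```bash
python3 -c "
from cell import env
print(env.job_done())"
```

```text
the job is handed in; nothing more can be done
None
```

I handed the job in at about 28 s: the channel is in the basket, all six chips were wiped into the tin with the block, the block stands on its sole beside the board, and the hole saw is undisturbed; the hand-in returned no verdict.

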